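Back off the dinghy winch and lock it with the strap bolt on top

TASK

The old strap is off the dinghy's hand winch: flip its pawl up and right over clear of the ratchet wheel, then wind the crank backward (over the top, away from the robot) until the drum's strap bolt has only about half a tooth left to come to the top. Flip the pawl back down onto the wheel and lean the crank on backward, steadily with about 15 N, until the tooth bites on the pawl with the strap bolt on top and the winch holds; then let go. Never force the drum backward against the pawl, not even in that last lean beyond about 20 N at the crank, and leave the other things where they are.

Things in the scene. Friction and masses are not known exactly. Their poses are not given: they have to be found in the camera images.
- winch: Bare steel hand winch on a hardwood board, screwed down (200 x 150 mm). Origin: on the mat, 4 mm above the work surface, below the middle of the drum axis; x points away from the robot, y left, z up. In this frame the drum axis lies along y at z = 97 mm; side plates at y = +-45 mm are 114 mm high, with rear ears (x = 27 to 85 mm) 155 mm high; the crank arm turns at y = -62 mm.
- drum (a joint): Angle (rad) of drum, wheel and crank together: 0 = strap bolt and crank straight up; it grows when wound backward (top moves to the winch's +x). Starts between -1.7 and -0.95. A tooth bites on the lowered pawl at about 0 (within 0.1: the pawl's worn nose shifts it each time, so it must be felt), next at -0.63. Bearing drag 0.45 N m, 4 N at the crank, keeps the drum where it is left.
- crank_mid (a point): Middle of the crank's black grip, a sleeve 26 mm thick and 68 mm long lying along the winch's y axis, spinning freely on its spindle. It goes round the drum axis at 120 mm radius, at y = -106 mm in the winch's frame: straight above the axis at drum angle 0, toward the robot at -1.57.
- strap_bolt (a point): Middle of the strap bolt, an 8 mm bolt along y between the drum's two 92 mm flanges, 36 mm out from the drum axis on the crank's side of it.
- pawl (a joint): Angle (rad) of the pawl on its pin: about 0 with its nose down between two teeth, about 0.2 on a tooth tip; grows as it is lifted and thrown over away from the robot, to 1.5 where it leans on the rear tie rod. It swings freely and weighs 140 g: below about 1.05 it falls back onto the wheel, beyond that it falls over and stays.
- pawl_peg (a point): Middle of the pawl's thumb peg, 10 mm thick and 32 mm long along y, at the pawl's upper corner, 48 mm from the pin: 30 mm toward the robot and 37 mm above the pin with the pawl down, 35 mm beyond and 33 mm above it with the pawl thrown over. Lift it round the pin; pushing low on the plate only wedges it.
- pawl_pin (a point): Pin of the pawl, a flat steel triangular plate 12 mm thick. Point on the pin, mid-thickness: at x = 45, y = 27, z = 143.5 mm in the winch's frame. With the pawl down (joint 0) the nose is about 45 mm (worn, +-3.5 mm) toward the robot and 6 mm below the pin, and the thumb peg 30 mm toward the robot and 37 mm above it; both swing about the pin as the pawl is thrown over.
- spray_a_mid (a point): Lime empty plastic spray bottle, 73 mm diameter, 237 mm tall, standing at the back right; the point is on its axis 100 mm above its foot. Bystander.
- spray_b_mid (a point): White empty plastic spray bottle, 73 mm diameter, 237 mm tall, standing at the back right; the point is on its axis 100 mm above its foot. Bystander.
- spray_c_mid (a point): Blue empty plastic spray bottle, 73 mm diameter, 237 mm tall, standing at the back right; the point is on its axis 100 mm above its foot. Bystander.
- pipe_key_mid (a point): Chrome pipe key lying on the mat in front of the winch, a 210 mm bar with an 98 mm cross handle, 18 mm thick; point at the middle of the bar. Bystander.
- grout_brush_mid (a point): Tile grout brush lying bristles down in front and left of the winch, 125 x 36 x 49 mm; point at its middle. Bystander.
- grease_tin_mid (a point): Low steel tin, 72 mm diameter, 55 mm high, right of and in front of the winch; point at its middle. Bystander.
- wheel_mid (a point): Centre of the steel ratchet wheel on the drum axis (y = 27 mm, z = 97 mm in the winch's frame), between the left plate and the drum: 12 mm thick, 10 saw teeth, 90 mm diameter over the tips, 72 mm at the roots. With the pawl down it turns forward clicking but not backward: every 0.628 rad a steep tooth face comes up against the pawl's nose.
- turntable_tin (a point): Small terracotta-coloured pot, 48 mm diameter, on the upper tier of the white two-tier turntable (250 mm diameter, 230 mm high, left of the winch), which spins freely about its upright post; the point is mid-height of the pot, 54 mm from the post, and turns with it. Bystander.

How it is judged:
By the outcome, as a careful person would: the job done as asked, in the order asked, and still so for the second after the job is handed in, with the robot touching nothing.
It also fails if it takes over 72 s, if anything falls off the work surface, if the arm or the gripper's body presses on something with over 40 N, if the wrist force passes 120 N, or if a joint passes its speed limit or range.

ROBOT

A 6-joint arm with a two-finger parallel gripper is mounted at the origin on the work surface. World frame = base frame: x ahead of the robot, y to its left, z up, the work surface at z = 0. Lengths are in m, angles in rad, forces in N, time in s.
With the tool pointing down it reaches from about 0.325 to 0.85 m from the base axis. Payload 15.5 kg.
Tool frame: the origin (TCP) lies at the very end of the fingers, on their centre line; the grasp point (between the pads) lies 19 mm behind it; x points along the fingers, z is the direction in which the jaws open and shut, and the axes are right-handed (so a half turn about x gives the same grasp; the last joint's range is limited). The gripper opens to 91 mm and grips with 3 to 60 N. Pads are 32 mm wide; open, the fingers measure 118 mm over their backs; the gripper's body (76 mm by 178 mm) begins 60 mm behind the grasp point.
Start: joints at [-0.096, 0.494, 1.345, -0, 1.302, -0.096], TCP at [0.625, 0, 0.214] pointing down, gripper open.
Joint ranges: [-2.91, 2.91], [-0.82, 2.16], [0.22, 2.67], [-1.22, 4.37], [0.12, 2.79], [-3.08, 3.08]. Speed limits (rad/s): [1.89, 1.89, 2.57, 3.01, 3.01, 3.01].

INTERFACE

Orientations are given as a unit quaternion [w, x, y, z].
In Python, from workcell import readout, grab_frame, camera_params, workorder, regions_of gives the robot as it stands. The module is installed in compiled form; this text tells all that it offers.
- The arm moves only by the tool carry_out, never from a script. Its argument "moves" is a list of rows, each a list of 6 numbers: the shift along the world's x, y, z in mm, then the turn, a rotation vector about the world's x, y, z in degrees. In form: [[dx, dy, dz, ax, ay, az], ...]. A call has 1 to 12 rows; each row shifts and turns the pose as measured when the row begins; what a row does not reach is not made up. A row lasts 1/10 s, in which the tool goes at most 50 mm and 8.59 degrees, less where a joint would pass 70% of its speed; a pose out of reach is approached as far as the arm can. A call with a gripper value outside its range is refused whole. "gripper" is the opening, from 0 (shut) to 1 (fully open), set as the call begins (left out, the last holds). The fingers move at their own pace and stop on an object; "grip_force" is the grip in N (left out, the last holds). Time passes only in rows, so rows that do not move let the fingers close. It gives the time, the measured TCP pose, the force and the opening at its end, in the units of the state.
- readout.sense(): the state, without advancing time (a new reading comes with each control period).
- grab_frame(name): name is "scene" or "side" or "wrist"; returns (picture, depth): 400x640x3 uint8, blue, green, red; 400x640 float32, m along the optical axis (not along the pixel's ray), 0 where there is no reading.
- camera_params(name): a dict with "intrinsics" (3x3 intrinsics, pixels), "pose" (4x4, takes a point from camera to world coordinates). Camera axes: x right, y down, z forward; pixel columns grow to the right and rows downward; lengths in m; the calibration is good to about 2 mm. A picture is of the moment at which its call begins: read the wrist's pose just before it. camera_params takes no time and is no camera call; for the wrist camera it gives the pose at the moment of the call.
- workorder.finish_job(): hands the job in, once; it reports no verdict.
Trained networks look in the newest picture that a camera, given by its name, has taken for a name from the list of things; names that differ only in an ending like _2 or _b are one class to them, and where a whole thing is asked for, a point or a joint stands for the part that bears it (a point fixed in the world has none). Each returns a list of dicts, best first, with "score" (0 to 1); they miss things now and then, are a little off and sometimes report something else, mostly with a low value. They report only what shows in the picture. A call takes as long as a camera call.
- regions_of(camera, name): "mask" (400x640 bool, what is visible of it) and "extent" ([centre column, centre row, width, height] in pixels, round what is visible of it).
The state is a dict: "time": time; "joint_positions": joint angles; "dq": joint speeds; "effort": joint torques, N m; "tool_pos": TCP position; "eef_rot": TCP orientation; "wrist_force": force on the tool from outside, world axes, zero at the start; "torque": the same for the moment, N m; "opening": opening from 0.0 (shut) to 1.0 (fully open).
Only numpy, scipy, OpenCV 4.12 (cv2) and the standard library are available. Lean on these libraries where they do the work, as an engineer would, in place of code of your own. Each camera call takes 0.05 s, during which the arm holds its last target. There are 200 camera calls.

## Working session

There is one attempt and no reset: what is moved stays moved. The work goes in short steps, Python scripts to look and compute and a tool call to move; the robot and the scene stay as the last step left them, time stands still between calls to the robot, and variables do not carry over. Pictures are saved under pics/ and viewed, about 8 in all and at most 12, crops included, and the job is handed in when it is done.

Besides the shell and the picture viewer there is one more tool, called after "Emit:" by a JSON object that holds its "api" and its "payload", one argument or row to a line. carry_out: Moves the arm, as the interface text tells. Its arguments: {"type":"object","properties":{"moves":{"type":"array","items":{"type":"array","items":{"type":"number"}}},"gripper":{"type":"number"},"grip_force":{"type":"number"}},"required":["moves"]}

```bash
mkdir -p pics
cat > h.py <<'E'
import numpy as np,cv2
from workcell import readout,grab_frame,camera_params,workorder,regions_of
def pts(cam,depth,mask):
    P=camera_params(cam);K=np.array(P["intrinsics"]);T=np.array(P["pose"])
    v,u=np.nonzero(mask&(depth>0));z=depth[v,u]
    c=np.stack([(u-K[0,2])/K[0,0]*z,(v-K[1,2])/K[1,1]*z,z],1)
    return c@T[:3,:3].T+T[:3,3]
def proj(cam,p):
    P=camera_params(cam);K=np.array(P["intrinsics"]);T=np.array(P["pose"])
    c=(np.atleast_2d(p)-T[:3,3])@T[:3,:3];q=c@K.T
    return q[:,:2]/q[:,2:]
E
python3 - <<'E'
from h import *
s=readout.sense();print(s)
for c in("scene","side"):
    im,d=grab_frame(c);cv2.imwrite(f"pics/{c}0.png",im);np.save(f"{c}0.npy",d)
    print(c,np.array(camera_params(c)["pose"]).round(3).tolist(),camera_params(c)["intrinsics"])
    for n in["winch","crank_mid","strap_bolt","pawl","pawl_peg","wheel_mid","turntable_tin","pipe_key_mid","grease_tin_mid","grout_brush_mid","spray_a_mid"]:
        for r in regions_of(c,n)[:2]:
            m=r["mask"];p=pts(c,d,m)
            print(n,round(r["score"],2),np.array(r["extent"]).round().tolist(),m.sum(),np.median(p,0).round(3) if len(p) else None, p.min(0).round(3) if len(p) else 0,p.max(0).round(3) if len(p) else 0)
E
```

```text
{'time': 0.0, 'joint_positions': array([-9.55332952e-02,  4.94178238e-01,  1.34612562e+00, -5.18161987e-06,
        1.30247624e+00, -9.55003424e-02]), 'dq': array([-6.03722379e-04,  4.30169602e-04,  1.01474165e-03,  7.10088535e-05,
        1.59646508e-03, -7.55068684e-04]), 'effort': array([-1.07322368e-03, -8.78814626e+01, -3.81857479e+01,  7.05250050e-02,
        5.33505273e-02, -1.50444166e-04]), 'tool_pos': array([6.24630515e-01, 1.60270845e-05, 2.13343198e-01]), 'eef_rot': array([7.06688577e-01, 4.94451502e-05, 7.07524736e-01, 2.71174532e-05]), 'wrist_force': array([ 0.13376441, -0.81211641, -0.36726397]), 'torque': array([-0.02231035, -0.00013575, -0.00115379]), 'opening': 1.0016863933801112}
scene [[0.348, 0.789, -0.507, 1.126], [0.938, -0.293, 0.187, -0.281], [-0.001, -0.54, -0.842, 1.174], [0.0, 0.0, 0.0, 1.0]] [[448.27512802   0.         317.97752683]
 [  0.         448.27512802 198.613723  ]
 [  0.           0.           1.        ]]
winch 0.65 [364.0, 221.0, 86.0, 98.0] 2550 [0.641 0.07  0.03 ] [ 0.378 -0.02   0.002] [0.708 0.188 0.335]
crank_mid 0.59 [325.0, 176.0, 10.0,
[... 2288 characters left out ...]
.147 0.152]
turntable_tin 0.72 [192.0, 337.0, 124.0, 126.0] 12455 [0.637 0.393 0.177] [ 0.531  0.175 -0.001] [0.855 0.489 0.237]
pipe_key_mid 0.66 [370.0, 259.0, 44.0, 71.0] 482 [ 0.372 -0.012  0.018] [ 0.311 -0.125  0.   ] [0.403 0.107 0.027]
pipe_key_mid 0.35 [323.0, 350.0, 28.0, 55.0] 898 [0.395 0.293 0.04 ] [0.376 0.213 0.002] [0.419 0.345 0.059]
grease_tin_mid 0.97 [354.0, 188.0, 25.0, 30.0] 577 [ 0.441 -0.195  0.057] [ 0.408 -0.247  0.012] [ 0.479 -0.175  0.066]
grout_brush_mid 0.68 [323.0, 352.0, 21.0, 52.0] 813 [0.395 0.289 0.041] [0.376 0.22  0.   ] [0.421 0.344 0.059]
spray_a_mid 0.9 [311.0, 115.0, 16.0, 44.0] 392 [ 0.646 -0.453  0.102] [ 0.625 -0.498  0.004] [ 0.676 -0.387  0.199]
```

Run:
```python
from h import *
a=cv2.imread("pics/scene0.png")[130:300,270:470];b=cv2.imread("pics/side0.png")[170:310,200:420]
a=cv2.resize(a,None,fx=2.0*340/340*1.7,fy=3.4,interpolation=cv2.INTER_CUBIC)[:600,:]
a=cv2.resize(a,(400,340));b=cv2.resize(b,(400,255),interpolation=cv2.INTER_CUBIC)
a=cv2.resize(cv2.imread("pics/scene0.png")[130:300,270:470],(660,561),interpolation=cv2.INTER_CUBIC)
cv2.imwrite("pics/a.png",a)
cv2.imwrite("pics/b.png",cv2.resize(cv2.imread("pics/side0.png")[170:320,200:420],(792,540),interpolation=cv2.INTER_CUBIC))
```

```text
(no output)
```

View pics/a.png

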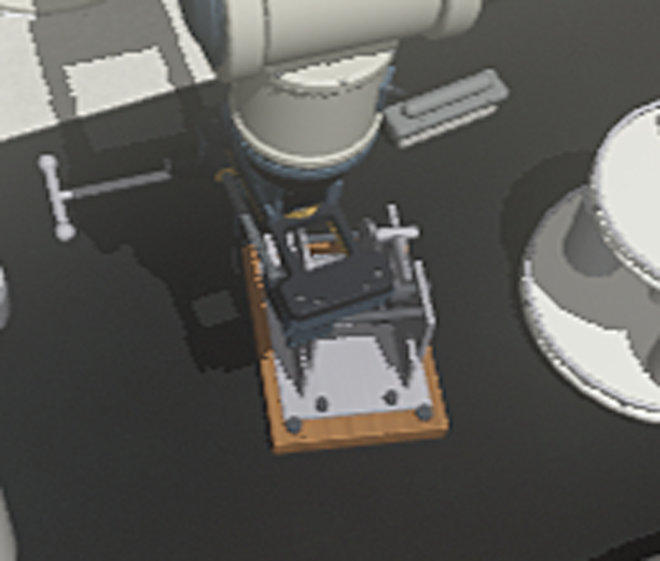

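View pics/b.png

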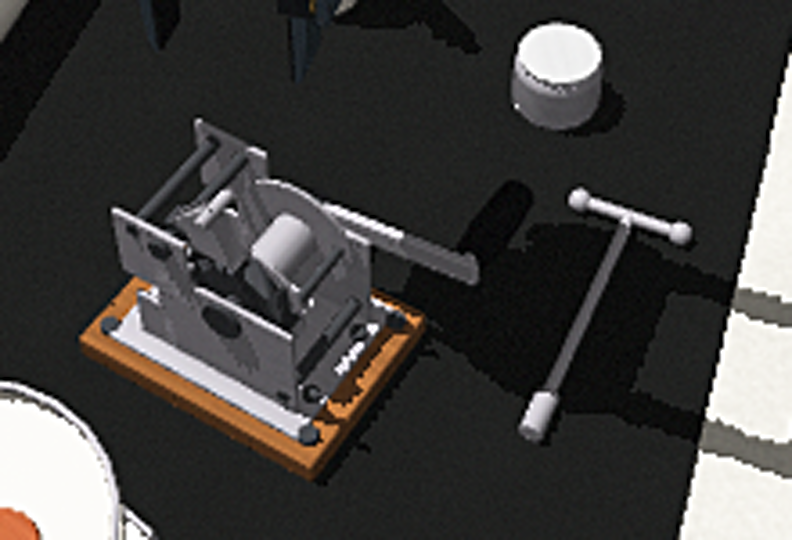

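Emit:
{"api": "carry_out", "payload": {
  "moves": [
    [-30,-30,30,0,0,0],
    [-40,-30,20,0,0,0],
    [-40,-30,20,0,0,0],
    [-40,-30,20,0,0,0],
    [-40,-20,0,0,0,0]
  ],
  "gripper": 0
}}

```text
time: 1.7
tool_pos: [0.4417, -0.1341, 0.2995]
eef_rot: [0.707, -0.002, 0.707, 0.002]
wrist_force: [1.0, -1.8, 0.5]
opening: 0.59
```

Run:
```python
from h import *
print(readout.sense()["tool_pos"])
for c in("scene","side"):
    im,d=grab_frame(c);cv2.imwrite(f"pics/{c}1.png",im);np.save(f"{c}1.npy",d)
    hsv=cv2.cvtColor(im,cv2.COLOR_BGR2HSV)
    m=(hsv[...,0]>5)&(hsv[...,0]<22)&(hsv[...,1]>110)&(hsv[...,2]>60)
    al=np.ones(m.shape,bool)
    p=pts(c,d,m);k=(p[:,2]>.01)&(p[:,2]<.06)&(p[:,0]>.4)&(p[:,0]<.8)&(abs(p[:,1]-.08)<.13);p=p[k]
    zt=np.percentile(p[:,2],[5,50,95]);print(c,"board",len(p),zt)
    t=p[abs(p[:,2]-np.percentile(p[:,2],70))<.006]
    print(cv2.minAreaRect((t[:,:2]*1000).astype(np.float32)),cv2.boxPoints(cv2.minAreaRect((t[:,:2]*1000).astype(np.float32))).round())
    q=pts(c,d,al)
    q=q[(q[:,2]>.05)&(q[:,0]>.4)&(q[:,0]<.75)&(abs(q[:,1]-.07)<.15)&(q[:,2]<.22)]
    np.save(c+"q.npy",q)
    for n in["crank_mid","strap_bolt","pawl","pawl_peg","wheel_mid"]:
        for r in regions_of(c,n)[:1]:
            mm=cv2.erode(r["mask"].astype(np.uint8),np.ones((2,2)))>0;pp=pts(c,d,mm)
            print(n,round(r["score"],2),np.array(r["extent"]).round().tolist(),mm.sum(),np.median(pp,0).round(3) if len(pp) else 0)
S=[cv2.resize(cv2.imread(f"pics/{c}1.png")[y:y+130,x:x+170],(510,390),interpolation=cv2.INTER_CUBIC) for c,y,x in(("scene",140,295),)]
cv2.imwrite("pics/c.png",S[0])
```

```text
[ 0.44172495 -0.1340971   0.29948891]
scene board 633 [0.01537683 0.0257136  0.02987186]
((594.9752807617188, 84.32484436035156), (150.04774475097656, 201.73883056640625), 75.64877319335938) [[479.  37.]
 [674. -13.]
 [711. 132.]
 [516. 182.]]
crank_mid 0.52 [331.0, 176.0, 27.0, 13.0] 202 [0.443 0.016 0.126]
strap_bolt 0.88 [353.0, 200.0, 64.0, 53.0] 709 [0.555 0.052 0.119]
pawl 0.77 [391.0, 210.0, 11.0, 21.0] 127 [0.62  0.105 0.168]
pawl_peg 0.65 [391.0, 209.0, 8.0, 21.0] 126 [0.616 0.105 0.17 ]
wheel_mid 0.66 [356.0, 200.0, 72.0, 59.0] 666 [0.553 0.052 0.119]
side board 896 [0.01376747 0.02642855 0.03021536]
((591.7994995117188, 87.03755187988281), (150.00341796875, 201.31918334960938), 76.07813262939453) [[476.  38.]
 [671. -10.]
 [708. 136.]
 [512. 184.]]
crank_mid 0.72 [338.0, 232.0, 22.0, 24.0] 230 [0.432 0.023 0.128]
strap_bolt 0.71 [298.0, 241.0, 91.0, 42.0] 1395 [0.55  0.058 0.119]
pawl 0.77 [256.0, 235.0, 28.0, 24.0] 228 [0.598 0.115 0.163]
wheel_mid 0.85 [302.0, 240.0, 97.0, 48.0] 1387 [0.553 0.059 0.119]
```

View pics/c.png

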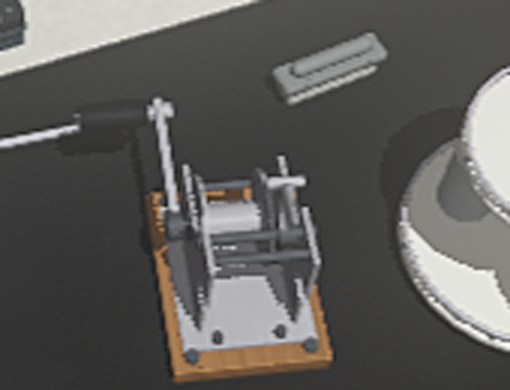

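Run:
```python
from h import *
a=np.deg2rad(-14.1);R=np.array([[np.cos(a),-np.sin(a)],[np.sin(a),np.cos(a)]])
for c,o in(("scene",[.595,.0843]),("side",[.5918,.087])):
    q=np.load(c+"q.npy").copy();q[:,:2]=(q[:,:2]-o)@R;q[:,2]-=.004;q*=1000
    e=q[(q[:,2]>118)&(q[:,2]<160)]
    for s,l in((1,"L"),(-1,"R")):
        f=e[abs(e[:,1]-s*45)<8]
        if len(f)>5: print(c,l,len(f),"x",np.percentile(f[:,0],[2,10,90,98]).round(),"y",np.percentile(f[:,1],[5,50,95]).round(1),"z",f[:,2].max().round())
    pl=q[(abs(abs(q[:,1])-45)<8)&(q[:,2]>60)&(q[:,2]<112)];print("plate x",np.percentile(pl[:,0],[1,5,95,99]).round(), "zmax front",np.percentile(q[(abs(abs(q[:,1])-45)<8)&(abs(q[:,0])<20)][:,2],[90,98]).round())
    g=q[(q[:,2]>162)];print("peg",len(g),np.median(g,0).round(1),g.min(0).round(),g.max(0).round())
    k=q[(q[:,1]<-72)&(q[:,1]>-145)&(q[:,0]<40)&(q[:,0]>-180)&(q[:,2]>60)];print("grip",len(k),np.median(k,0).round(1),np.percentile(k,3,axis=0).round(),np.percentile(k,97,axis=0).round())
    ar=q[(abs(q[:,1]+62)<8)&(q[:,0]<-60)&(q[:,2]>60)];print("arm",len(ar),np.median(ar,0).round(1),ar.min(0).round(),ar.max(0).round())
```

```text
scene L 114 x [11. 20. 67. 69.] y [38.8 43.7 50. ] z 159.0
scene R 144 x [-46. -29.  63.  68.] y [-49.9 -45.6 -38.5] z 159.0
plate x [-71. -67.  64.  69.] zmax front [154. 184.]
peg 107 [  5.9  25.5 178.1] [ -8.  10. 162.] [ 27.  43. 188.]
grip 225 [-128.9 -106.   122.5] [-145. -138.  107.] [-121.  -74.  129.]
arm 98 [-104.   -63.   116.8] [-147.  -70.   98.] [-60. -57. 128.]
side L 232 x [11. 15. 63. 69.] y [42.4 45.6 50.4] z 159.0
side R 344 x [-52. -37.  55.  67.] y [-48.  -42.9 -38.4] z 160.0
plate x [-70. -68.  57.  67.] zmax front [145. 180.]
peg 126 [ -2.2  28.1 180.5] [-11.   9. 162.] [ 26.  42. 189.]
grip 267 [-138.7 -101.1  124.4] [-147. -136.  112.] [-124.  -74.  130.]
arm 222 [-105.4  -60.3  115. ] [-145.  -68.   97.] [-61. -56. 129.]
```

Emit:
{"api": "carry_out", "payload": {
  "moves": [
    [20,40,0,0,0,-5],
    [20,40,0,0,0,-5],
    [20,40,0,0,0,-4.1],
    [20,40,0,0,0,0],
    [20,40,0,0,0,0],
    [12,30,0,0,0,0],
    [0,0,0,0,0,0]
  ],
  "gripper": 0
}}

```text
time: 3.0
tool_pos: [0.5588, 0.108, 0.296]
eef_rot: [0.7, 0.089, 0.703, -0.088]
wrist_force: [0.6, -0.2, -0.9]
opening: 0.006
```

```bash
cat >> h.py <<'E'
from scipy.spatial.transform import Rotation as Ro
O=np.array([.578,.0895,.004]);A=np.deg2rad(-14.1)
RW=np.array([[np.cos(A),-np.sin(A),0],[np.sin(A),np.cos(A),0],[0,0,1]])
def st():
    s=readout.sense();q=s["eef_rot"];M=Ro.from_quat([q[1],q[2],q[3],q[0]]).as_matrix()
    print("t",round(s["time"],2),"tcp_w",((s["tool_pos"]-O)@RW*1000).round(1),"F_w",(s["wrist_force"]@RW).round(1),"open",round(s["opening"],2),"xax",M[:,0].round(3),"zax",M[:,2].round(3))
    return s
def to(w):  # world shift mm to reach winch point w (mm)
    s=st();print("shift",((O+RW@(np.array(w)/1000)-s["tool_pos"])*1000).round(1))
E
python3 -c "
from h import *
to([-25,0.5,169])"
```

```text
t 3.0 tcp_w [-23.2  13.3 292. ] F_w [ 0.6 -0.1 -0.9] open 0.01 xax [-0.004  0.002 -1.   ] zax [ 0.969 -0.248 -0.004]
shift [  -4.9  -12.  -123. ]
```

Emit:
{"api": "carry_out", "payload": {
  "moves": [
    [-4.9,-12,-20,0,0,0],
    [0,0,-35,0,0,0],
    [0,0,-35,0,0,0],
    [0,0,-25,0,0,0],
    [0,0,-5,0,0,0]
  ]
}}

```text
time: 3.5
tool_pos: [0.5542, 0.0964, 0.1728]
eef_rot: [0.701, 0.087, 0.702, -0.087]
wrist_force: [-0.4, 0.8, 0.4]
opening: 0.007
```

```bash
python3 -c "
from h import *
to([-25,0.5,169])
im,d=grab_frame('side');a=cv2.resize(im[170:300,210:370],(480,390),interpolation=cv2.INTER_CUBIC);cv2.imwrite('pics/d.png',a)"
```

```text
t 3.5 tcp_w [-24.7   0.9 168.8] F_w [-0.5  0.7  0.4] open 0.01 xax [-0.001  0.001 -1.   ] zax [ 0.97  -0.244 -0.002]
shift [-0.3 -0.4  0.2]
```

View pics/d.png

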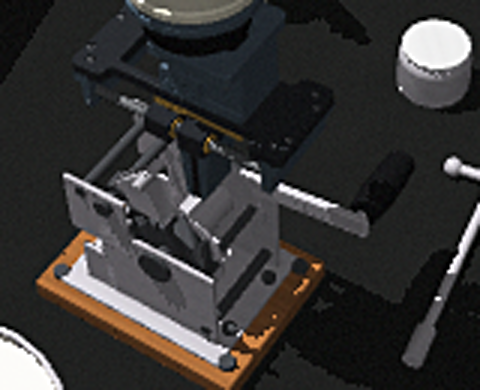

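Emit:
{"api": "carry_out", "payload": {
  "moves": [
    [9.7,-2.4,0,0,0,0],
    [7.8,-1.9,0,0,0,0],
    [7.8,-1.9,0,0,0,0],
    [7.8,-1.9,1,0,0,0],
    [7.8,-1.9,1,0,0,0],
    [7.8,-1.9,1,0,0,0]
  ]
}}

```text
time: 4.15
tool_pos: [0.6096, 0.0833, 0.1818]
eef_rot: [0.704, 0.088, 0.7, -0.086]
wrist_force: [-0.3, 0.7, -0.0]
opening: 0.011
```

```bash
python3 -c "
from h import *
to([50,0.5,172])
im,d=grab_frame('side')
for n in ('pawl','pawl_peg'):
  for r in regions_of('side',n)[:1]:
    p=(pts('side',d,r['mask'])-O)@RW*1000;print(n,r['score'],np.median(p,0),p.min(0),p.max(0))"
```

```text
t 4.15 tcp_w [ 32.1   1.7 177.8] F_w [-0.4  0.6 -0. ] open 0.01 xax [ 0.006  0.002 -1.   ] zax [ 0.97  -0.244  0.005]
shift [17.1 -5.5 -5.8]
pawl 0.48 [ 34.29682454  31.4837156  177.50544039] [  5.47211428  17.11562887 142.00665742] [ 53.57459434  43.45289909 201.27543425]
pawl_peg 0.53 [ 33.44081158  31.47670229 176.20072892] [  3.16754996  -1.00271789 142.00665742] [ 53.57459434  43.45289909 199.26008943]
```

Emit:
{"api": "carry_out", "payload": {
  "moves": [
    [7.8,-2.5,-3,0,0,0],
    [7.8,-2.5,-3,0,0,0],
    [5.8,-1.9,0,0,0,0],
    [0,0,0,0,0,0],
    [0,0,0,0,0,0]
  ]
}}

```text
time: 4.8
tool_pos: [0.6317, 0.076, 0.1742]
eef_rot: [0.703, 0.088, 0.7, -0.086]
wrist_force: [-0.3, 0.5, 0.0]
opening: 0.003
```

```bash
python3 -c "
from h import *
to([50,0.5,172])
im,d=grab_frame('side');a=cv2.resize(im[170:300,210:370],(480,390),interpolation=cv2.INTER_CUBIC);cv2.imwrite('pics/e.png',a)
for n in ('pawl','pawl_peg'):
  for r in regions_of('side',n)[:1]:
    p=(pts('side',d,r['mask'])-O)@RW*1000;print(n,r['score'],np.median(p,0),p.min(0),p.max(0))"
```

```text
t 4.8 tcp_w [ 55.4  -0.  170.2] F_w [-0.4  0.4  0. ] open 0.0 xax [ 0.004  0.002 -1.   ] zax [ 0.97  -0.244  0.003]
shift [-5.1  1.8  1.8]
pawl 0.63 [ 49.901886    31.22923206 177.13886933] [ 31.04018855  13.75636785 142.4431468 ] [ 80.2490019   41.96311665 192.61474444]
pawl_peg 0.58 [ 52.5164453   30.97150885 177.19887546] [  31.04018855 -106.79697819   -0.62686397] [197.82001268  43.46842288 194.51366977]
```

View pics/e.png

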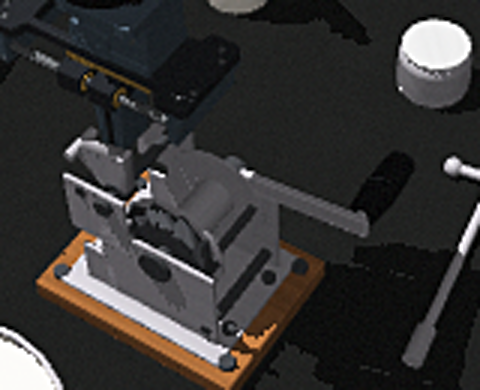

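Emit:
{"api": "carry_out", "payload": {
  "moves": [
    [-5,0,40,0,0,0],
    [-5,-5,45,0,0,0],
    [-35,-10,20,0,0,0],
    [-40,-20,0,0,0,0],
    [-40,-20,0,0,0,0],
    [-40,-10,0,0,0,0],
    [-25,0,0,0,0,0]
  ],
  "gripper": 0.7
}}

```text
time: 5.65
tool_pos: [0.4355, 0.0103, 0.2825]
eef_rot: [0.704, 0.087, 0.7, -0.086]
wrist_force: [-1.0, 0.3, -0.2]
opening: 0.588
```

```bash
python3 -c "
from h import *
to([-118,-106,98])
im,d=grab_frame('side')
for n in ('pawl','crank_mid'):
  for r in regions_of('side',n)[:1]:
    p=(pts('side',d,r['mask'])-O)@RW*1000;print(n,r['score'],np.median(p,0),p.min(0),p.max(0))
im,d=grab_frame('wrist');cv2.imwrite('pics/w.png',im)"
```

```text
t 5.65 tcp_w [-118.9 -111.5  278.5] F_w [-1.1  0.  -0.2] open 0.59 xax [ 0.006  0.001 -1.   ] zax [ 0.97  -0.242  0.006]
shift [   2.2    5.1 -180.5]
pawl 0.58 [ 53.24324564  31.30965038 177.77799083] [ 31.14791076 -97.87115181   0.49502657] [195.27982341  43.18484066 195.09977079]
crank_mid 0.5 [-124.13532528 -101.930695    124.48612164] [-133.97057478 -237.50836974   -1.11155604] [-64.00489899 -71.38395345 131.38368095]
```

View pics/w.png

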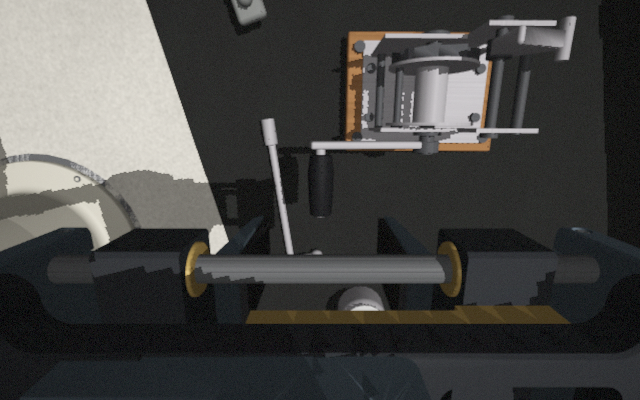

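Emit:
{"api": "carry_out", "payload": {
  "moves": [
    [2,5,-35,0,0,0],
    [0,0,-40,0,0,0],
    [0,0,-40,0,0,0],
    [0,0,-35,0,0,0],
    [0,0,-20,0,0,0],
    [0,0,-7,0,0,0],
    [0,0,0,0,0,0]
  ],
  "gripper": 0.7
}}

```text
time: 6.55
tool_pos: [0.4486, 0.0171, 0.1007]
eef_rot: [0.708, 0.086, 0.696, -0.084]
wrist_force: [-0.8, -0.9, 0.0]
opening: 0.703
```

```bash
python3 -c "
from h import *
to([-118,-106,98])"
```

```text
t 6.55 tcp_w [-107.8 -101.8   96.7] F_w [-0.5 -1.   0. ] open 0.7 xax [ 0.017  0.    -1.   ] zax [ 0.971 -0.239  0.016]
shift [-10.9  -1.6   1.3]
```

Emit:
{"api": "carry_out", "payload": {
  "moves": [
    [-10,-2,1.3,0,1,0],
    [0,0,0,0,0,0]
  ]
}}

```text
time: 6.75
tool_pos: [0.4393, 0.0149, 0.1033]
eef_rot: [0.702, 0.085, 0.702, -0.085]
wrist_force: [-0.3, -0.3, -0.2]
opening: 0.703
```

Emit:
{"api": "carry_out", "payload": {
  "moves": [
    [0,0,0,0,0,0],
    [0,0,0,0,0,0],
    [0,0,0,0,0,0],
    [0,0,0,0,0,0],
    [0,0,0,0,0,0],
    [0,0,0,0,0,0]
  ],
  "gripper": 0,
  "grip_force": 20
}}

```text
time: 7.35
tool_pos: [0.436, 0.0158, 0.1049]
eef_rot: [0.7, 0.086, 0.704, -0.085]
wrist_force: [7.6, 1.4, -0.0]
opening: 0.28
```

```bash
python3 -c "
from h import *
to([-118,-106,98])
import math
for t in np.arange(-1.4,0.05,.1): 
  p=RW@np.array([120*math.sin(t),0,120*math.cos(t)]);n=RW@np.array([120*math.sin(t+.1),0,120*math.cos(t+.1)]);print(round(t,2),(n-p).round(1))"
```

```text
t 7.35 tcp_w [-119.8 -106.1  100.9] F_w [ 7.   3.2 -0. ] open 0.28 xax [-0.005  0.001 -1.   ] zax [ 0.971 -0.239 -0.005]
shift [ 1.7 -0.4 -2.9]
-1.4 [ 2.5 -0.6 11.7]
-1.3 [ 3.7 -0.9 11.4]
-1.2 [ 4.8 -1.2 10.9]
-1.1 [ 5.8 -1.5 10.4]
-1.0 [ 6.8 -1.7  9.8]
-0.9 [ 7.7 -1.9  9. ]
-0.8 [ 8.5 -2.1  8.2]
-0.7 [ 9.3 -2.3  7.3]
-0.6 [ 9.9 -2.5  6.3]
-0.5 [10.5 -2.6  5.2]
-0.4 [10.9 -2.7  4.1]
-0.3 [11.3 -2.8  3. ]
-0.2 [11.5 -2.9  1.8]
-0.1 [11.6 -2.9  0.6]
0.0 [11.6 -2.9 -0.6]
```

Emit:
{"api": "carry_out", "payload": {
  "moves": [
    [1.1,-0.3,5.9,0,0,0],
    [1.4,-0.3,5.8,0,0,0],
    [1.7,-0.4,5.7,0,0,0],
    [2,-0.5,5.6,0,0,0],
    [2.4,-0.6,5.5,0,0,0],
    [2.6,-0.6,5.4,0,0,0]
  ]
}}

```text
time: 7.95
tool_pos: [0.4464, 0.0132, 0.141]
eef_rot: [0.699, 0.086, 0.705, -0.085]
wrist_force: [-2.3, 1.4, -5.4]
opening: 0.281
```

```bash
cat >> h.py <<'E'
def drum():
    s=st();w=((s["tool_pos"]-O)@RW)*1000
    q=s["eef_rot"];x=Ro.from_quat([q[1],q[2],q[3],q[0]]).as_matrix()[:,0]@RW
    g=w-19*x;dx,dz=g[0],g[2]-97;print("grip",g.round(1),"ang",round(float(np.arctan2(dx,dz)),3),"r",round(float(np.hypot(dx,dz)),1))
E
python3 -c "
from h import *
drum()"
```

```text
t 7.95 tcp_w [-109.1 -106.1  137. ] F_w [-2.6  0.8 -5.4] open 0.28 xax [-0.008  0.002 -1.   ] zax [ 0.971 -0.239 -0.008]
grip [-108.9 -106.1  156. ] ang -1.074 r 123.9
```

Emit:
{"api": "carry_out", "payload": {
  "moves": [
    [3.7,-0.9,6.1,0,0,0],
    [4.1,-1,5.9,0,0,0],
    [4.4,-1.1,5.6,0,0,0],
    [4.7,-1.2,5.3,0,0,0],
    [5,-1.2,5,0,0,0],
    [5.3,-1.3,4.7,0,0,0],
    [5.5,-1.4,4.4,0,0,0],
    [5.8,-1.4,4,0,0,0],
    [6,-1.5,3.6,0,0,0]
  ]
}}

```text
time: 8.85
tool_pos: [0.4882, 0.0025, 0.1902]
eef_rot: [0.695, 0.086, 0.708, -0.085]
wrist_force: [-4.6, 2.4, -0.8]
opening: 0.278
```

```bash
python3 -c "
from h import *
drum()
im,d=grab_frame('side')
cv2.imwrite('pics/f.png',cv2.resize(im[150:300,210:370],(480,450),interpolation=cv2.INTER_CUBIC))
q=(pts('side',d,np.ones(d.shape,bool))-O)@RW*1000
ar=q[(abs(q[:,1]+60)<9)&(q[:,2]>120)&(q[:,2]<260)&(abs(q[:,0])<130)]
for lo in range(120,230,10):
  k=ar[(ar[:,2]>lo)&(ar[:,2]<=lo+10)]
  if len(k)>3: print(lo+5,len(k),np.percentile(k[:,0],[5,50,95]).round(1))
for r in regions_of('side','pawl')[:1]:
    p=(pts('side',d,r['mask'])-O)@RW*1000;print(r['score'],np.median(p,0))
"
```

```text
t 8.85 tcp_w [ -65.9 -106.2  186.2] F_w [-5.1  1.2 -0.8] open 0.28 xax [-0.018  0.004 -1.   ] zax [ 0.971 -0.239 -0.019]
grip [ -65.5 -106.2  205.2] ang -0.545 r 126.5
125 18 [-27.7 -18.6  -8.6]
135 23 [-34.1 -22.  -12.1]
145 20 [-37.  -30.2 -19.3]
155 26 [-45.1 -33.6  43.8]
165 25 [-53.3 -43.2 -33.5]
175 27 [-62.2 -52.7 -38.2]
185 20 [-66.4 -54.  -45.4]
195 28 [-72.9 -60.4 -50.5]
205 33 [-79.4 -70.8 -59.8]
215 13 [-71.5 -67.6 -63.7]
0.73 [ 51.93188305  30.7773672  177.43261339]
```

View pics/f.png

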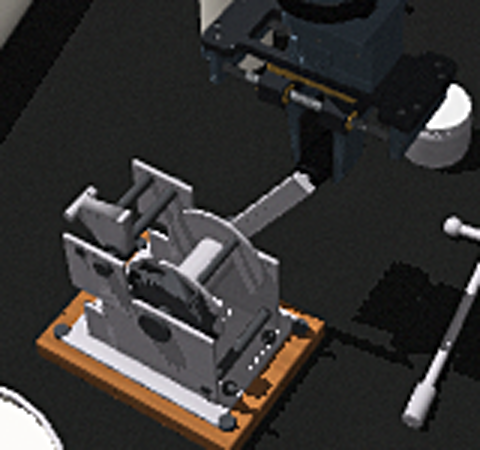

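Emit:
{"api": "carry_out", "payload": {
  "moves": [
    [5.4,-1.3,3.2,0,0,0],
    [5.5,-1.3,2.8,0,0,0],
    [5.5,-1.3,2.4,0,0,0],
    [5.5,-1.3,2.1,0,0,0],
    [4.5,-1.1,1.5,0,0,0],
    [0,0,0,0,0,0]
  ]
}}

```text
time: 9.55
tool_pos: [0.5181, -0.005, 0.2044]
eef_rot: [0.696, 0.086, 0.708, -0.085]
wrist_force: [-1.0, 0.3, 0.2]
opening: 0.278
```

```bash
cat >> h.py <<'E'
def armang():
    for c,o in(("side",[.5763,.0909,.004]),("scene",[.5795,.0882,.004])):
        im,d=grab_frame(c);q=(pts(c,d,np.ones(d.shape,bool))-o)@RW*1000
        ar=q[(abs(q[:,1]+61)<6)&(q[:,2]>150)&(q[:,2]<210)&(abs(q[:,0])<90)]
        m=np.median(ar[:,0]/(ar[:,2]-97));ar=ar[abs(ar[:,0]/(ar[:,2]-97)-m)<.2]
        print(c,"arm",len(ar),"ang",np.arctan(m).round(3),"mid",np.arctan(np.percentile(ar[:,0]/(ar[:,2]-97),[5,95]).mean()).round(3))
        for r in regions_of(c,"pawl")[:1]:
            p=(pts(c,d,r['mask'])-o)@RW*1000;print("pawl",round(r['score'],2),np.median(p,0).round(),np.percentile(p,[3,97],axis=0).round().tolist())
E
python3 -c "
from h import *
drum();armang()"
```

```text
t 9.55 tcp_w [ -35.1 -106.3  200.4] F_w [-1.1 -0.   0.2] open 0.28 xax [-0.016  0.003 -1.   ] zax [ 0.971 -0.239 -0.016]
grip [ -34.8 -106.2  219.4] ang -0.277 r 127.2
side arm 127 ang -0.281 mid -0.271
pawl 0.55 [ 55.  29. 175.] [[35.0, -82.0, 1.0], [179.0, 38.0, 191.0]]
scene arm 31 ang -0.174 mid -0.174
pawl 0.71 [ 58.  24. 181.] [[18.0, 16.0, 138.0], [84.0, 43.0, 191.0]]
```

Emit:
{"api": "carry_out", "payload": {
  "moves": [
    [0,0,0,0,0,0],
    [0,0,0,0,0,0],
    [0,0,0,0,0,0],
    [0,0,15,0,0,0],
    [0,0,30,0,0,0],
    [0,0,35,0,0,0]
  ],
  "gripper": 0.55
}}

```text
time: 10.35
tool_pos: [0.5148, -0.0043, 0.2828]
eef_rot: [0.694, 0.085, 0.71, -0.085]
wrist_force: [0.8, 0.1, -0.0]
opening: 0.552
```

Emit:
{"api": "carry_out", "payload": {
  "moves": [
    [35,14,0,0,0,0],
    [40,17,0,0,0,0],
    [40,17,0,0,0,0],
    [30,12,0,0,0,0],
    [15,6,0,0,0,0],
    [0,0,0,0,0,0]
  ],
  "gripper": 0
}}

```text
time: 10.95
tool_pos: [0.681, 0.0647, 0.2883]
eef_rot: [0.696, 0.086, 0.707, -0.085]
wrist_force: [-0.3, -0.3, -0.1]
opening: 0.056
```

```bash
python3 -c "
from h import *
to([108,0.5,168]);armang()"
```

```text
t 10.95 tcp_w [105.9   1.1 284.3] F_w [-0.2 -0.4 -0.1] open 0.06 xax [-0.015  0.003 -1.   ] zax [ 0.971 -0.239 -0.016]
shift [   1.9   -1.  -116.3]
side arm 120 ang -0.284 mid -0.279
pawl 0.73 [-16. -39. 128.] [[-45.0, -134.0, 56.0], [41.0, 32.0, 227.0]]
scene arm 71 ang -0.198 mid -0.191
pawl 0.56 [ 34. 271. 171.] [[-74.0, 187.0, 19.0], [117.0, 383.0, 222.0]]
```

Emit:
{"api": "carry_out", "payload": {
  "moves": [
    [3,-1,-25,0,-0.9,0],
    [0,0,-35,0,0,0],
    [0,0,-30,0,0,0],
    [0,0,-18,0,0,0],
    [0,0,-7,0,0,0],
    [0,0,0,0,0,0]
  ]
}}

```text
time: 11.75
tool_pos: [0.6776, 0.0594, 0.1754]
eef_rot: [0.704, 0.088, 0.7, -0.086]
wrist_force: [-0.1, -0.1, 0.0]
opening: 0.005
```

```bash
python3 -c "
from h import *
to([108,0.5,168])
im,d=grab_frame('side');a=cv2.resize(im[150:300,190:370],(480,400),interpolation=cv2.INTER_CUBIC);cv2.imwrite('pics/g.png',a)"
```

```text
t 11.75 tcp_w [103.9  -5.  171.4] F_w [-0.1 -0.2  0. ] open 0.0 xax [ 0.005  0.003 -1.   ] zax [ 0.97  -0.243  0.005]
shift [ 5.3  4.3 -3.4]
```

View pics/g.png

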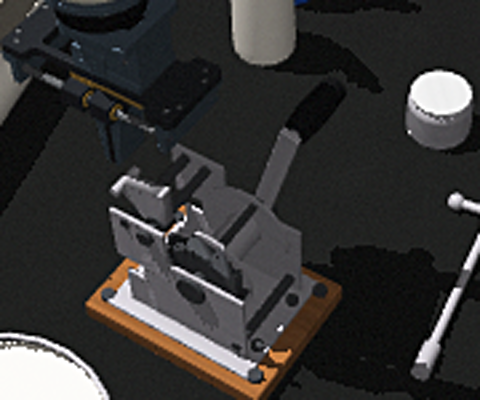

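Emit:
{"api": "carry_out", "payload": {
  "moves": [
    [1.5,5.5,-4,0,0,0],
    [-5.8,1.4,0,0,0,0],
    [-5.8,1.4,0,0,0,0],
    [-5.8,1.4,1,0,0,0],
    [-5.8,1.4,2,0,0,0],
    [-5.8,1.4,2,0,0,0]
  ]
}}

```text
time: 12.4
tool_pos: [0.6562, 0.0715, 0.1856]
eef_rot: [0.711, 0.088, 0.692, -0.085]
wrist_force: [0.5, -0.7, 0.2]
opening: 0.004
```

```bash
python3 -c "
from h import *
to([66,0.5,172]);armang()"
```

```text
t 12.4 tcp_w [ 80.3   1.6 181.6] F_w [ 0.6 -0.5  0.2] open 0.0 xax [ 0.027  0.001 -1.   ] zax [ 0.969 -0.244  0.026]
shift [-14.1   2.4  -9.6]
side arm 128 ang -0.281 mid -0.279
pawl 0.51 [ 50.  30. 178.] [[22.0, -81.0, 2.0], [166.0, 41.0, 193.0]]
scene arm 67 ang -0.199 mid -0.183
```

Emit:
{"api": "carry_out", "payload": {
  "moves": [
    [-2,0.3,-6,0,1.5,0],
    [-5.8,1.4,-1,0,0,0],
    [-5,1.2,-1,0,0,0],
    [-4,1,-1,0,0,0],
    [0,0,0,0,0,0],
    [0,0,0,0,0,0]
  ]
}}

```text
time: 13.2
tool_pos: [0.6359, 0.0761, 0.1725]
eef_rot: [0.699, 0.087, 0.705, -0.087]
wrist_force: [0.3, -0.4, -0.1]
opening: 0.007
```

```bash
python3 -c "
from h import *
to([66,0.5,172]);armang()
im=grab_frame('side')[0];a=cv2.resize(im[150:300,190:370],(480,400),interpolation=cv2.INTER_CUBIC);cv2.imwrite('pics/i.png',a)"
```

```text
t 13.2 tcp_w [ 59.5   1.1 168.5] F_w [ 0.4 -0.3 -0.1] open 0.01 xax [-0.009  0.001 -1.   ] zax [ 0.97  -0.244 -0.009]
shift [ 6.2 -2.2  3.5]
side arm 127 ang -0.281 mid -0.277
scene arm 68 ang -0.198 mid -0.188
```

View pics/i.png

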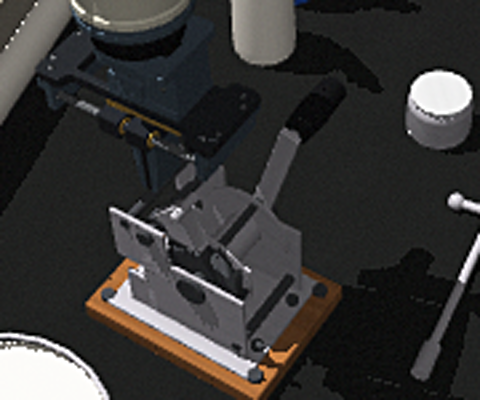

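Emit:
{"api": "carry_out", "payload": {
  "moves": [
    [2,0,35,0,0,0],
    [0,0,45,0,0,0],
    [0,0,35,0,0,0],
    [-40,-17,0,0,0,0],
    [-42,-18,0,0,0,0],
    [-42,-18,0,0,0,0],
    [-30,-13,0,0,0,0],
    [-5,-3,0,0,0,0],
    [0,0,0,0,0,0]
  ]
}}

```text
time: 14.35
tool_pos: [0.4752, 0.005, 0.2928]
eef_rot: [0.701, 0.087, 0.703, -0.087]
wrist_force: [0.6, -0.2, -0.3]
opening: 0.009
```

```bash
python3 -c "
from h import *
to([-80,-106,200]);armang()"
```

```text
t 14.35 tcp_w [ -79.1 -107.   288.8] F_w [ 0.7 -0.  -0.3] open 0.01 xax [-0.003  0.    -1.   ] zax [ 0.97  -0.244 -0.003]
shift [ -0.6   1.1 -88.8]
side arm 122 ang -0.286 mid -0.28
pawl 0.82 [ 16.  30. 160.] [[2.0, 21.0, 141.0], [47.0, 40.0, 188.0]]
scene arm 66 ang -0.198 mid -0.199
pawl 0.58 [ 29.  24. 167.] [[9.0, 13.0, 143.0], [54.0, 37.0, 186.0]]
```

Emit:
{"api": "carry_out", "payload": {
  "moves": [
    [0,1,-30,0,0,0],
    [0,0,-35,0,0,0],
    [0,0,-18,0,0,0],
    [0,0,-4,0,0,0],
    [0,0,0,0,0,0]
  ]
}}

```text
time: 15.05
tool_pos: [0.4815, 0.0083, 0.2021]
eef_rot: [0.701, 0.086, 0.703, -0.085]
wrist_force: [0.3, 0.0, -0.6]
opening: 0.005
```

```bash
python3 -c "
from h import *
to([-59,-106,202])"
```

```text
t 15.05 tcp_w [ -73.8 -102.2  198.1] F_w [ 0.3  0.1 -0.6] open 0.0 xax [-0.002  0.001 -1.   ] zax [ 0.971 -0.24  -0.002]
shift [13.5 -7.3  3.9]
```

Emit:
{"api": "carry_out", "payload": {
  "moves": [
    [7,-4,2,0,0,0],
    [4,-2,1,0,0,0],
    [2.9,-0.7,0,0,0,0],
    [2.9,-0.7,0,0,0,0],
    [2.9,-0.7,0,0,0,0],
    [2.9,-0.7,0,0,0,0]
  ]
}}

```text
time: 15.65
tool_pos: [0.5066, -0.001, 0.2082]
eef_rot: [0.702, 0.086, 0.702, -0.085]
wrist_force: [-5.2, 0.9, 0.9]
opening: 0.004
```

```bash
python3 -c "
from h import *
st();armang()"
```

```text
t 15.65 tcp_w [ -47.2 -105.1  204.2] F_w [-5.2 -0.4  0.9] open 0.0 xax [-0.001  0.001 -1.   ] zax [ 0.971 -0.24  -0.001]
side arm 124 ang -0.197 mid -0.192
pawl 0.51 [ 16.  30. 159.] [[1.0, 16.0, 139.0], [51.0, 38.0, 187.0]]
scene arm 63 ang -0.099 mid -0.142
pawl 0.75 [ -41. -324.   53.] [[-80.0, -356.0, 7.0], [-21.0, -294.0, 59.0]]
```

Emit:
{"api": "carry_out", "payload": {
  "moves": [
    [1.9,-0.5,0,0,0,0],
    [1.9,-0.5,0,0,0,0],
    [1.9,-0.5,0,0,0,0]
  ]
}}

```text
time: 16.15
tool_pos: [0.5122, -0.0024, 0.208]
eef_rot: [0.702, 0.085, 0.702, -0.085]
wrist_force: [-4.0, -0.1, 0.9]
opening: 0.005
```

Emit:
{"api": "carry_out", "payload": {
  "moves": [
    [1.5,-0.4,0,0,0,0],
    [1.5,-0.4,0,0,0,0]
  ]
}}

```text
time: 16.35
tool_pos: [0.5153, -0.0032, 0.2079]
eef_rot: [0.702, 0.085, 0.702, -0.085]
wrist_force: [-4.3, 1.6, 0.2]
opening: 0.006
```

Emit:
{"api": "carry_out", "payload": {
  "moves": [
    [1.5,-0.4,0,0,0,0],
    [1.5,-0.4,0,0,0,0]
  ]
}}

```text
time: 16.55
tool_pos: [0.5186, -0.004, 0.2079]
eef_rot: [0.702, 0.086, 0.702, -0.085]
wrist_force: [-3.5, 1.9, 1.4]
opening: 0.004
```

Emit:
{"api": "carry_out", "payload": {
  "moves": [
    [1,-0.25,0,0,0,0],
    [1,-0.25,0,0,0,0]
  ]
}}

```text
time: 16.75
tool_pos: [0.5209, -0.0046, 0.2079]
eef_rot: [0.702, 0.086, 0.702, -0.085]
wrist_force: [-4.2, 0.8, 0.4]
opening: -0.001
```

Emit:
{"api": "carry_out", "payload": {
  "moves": [
    [1,-0.25,0,0,0,0],
    [1,-0.25,0,0,0,0]
  ]
}}

```text
time: 16.95
tool_pos: [0.5231, -0.0051, 0.2079]
eef_rot: [0.702, 0.086, 0.702, -0.085]
wrist_force: [-3.3, 1.4, 1.1]
opening: 0.006
```

Emit:
{"api": "carry_out", "payload": {
  "moves": [
    [1,-0.25,0,0,0,0],
    [1,-0.25,0,0,0,0]
  ]
}}

```text
time: 17.15
tool_pos: [0.5253, -0.0057, 0.208]
eef_rot: [0.702, 0.085, 0.702, -0.085]
wrist_force: [-3.6, 1.0, 1.5]
opening: 0.006
```

Emit:
{"api": "carry_out", "payload": {
  "moves": [
    [1,-0.25,0,0,0,0]
  ]
}}

```text
time: 17.25
tool_pos: [0.5262, -0.0059, 0.2079]
eef_rot: [0.701, 0.086, 0.702, -0.085]
wrist_force: [-4.6, 2.0, 0.6]
opening: 0.002
```

Emit:
{"api": "carry_out", "payload": {
  "moves": [
    [1,-0.25,0,0,0,0]
  ]
}}

```text
time: 17.35
tool_pos: [0.5267, -0.0061, 0.2077]
eef_rot: [0.701, 0.086, 0.703, -0.085]
wrist_force: [-8.4, 2.2, 1.6]
opening: 0.007
```

Emit:
{"api": "carry_out", "payload": {
  "moves": [
    [1,-0.25,0,0,0,0]
  ]
}}

```text
time: 17.45
tool_pos: [0.5269, -0.0061, 0.2075]
eef_rot: [0.7, 0.086, 0.704, -0.085]
wrist_force: [-8.9, 2.8, 0.6]
opening: 0.003
```

Emit:
{"api": "carry_out", "payload": {
  "moves": [
    [1,-0.25,0,0,0,0]
  ]
}}

```text
time: 17.55
tool_pos: [0.527, -0.0062, 0.2071]
eef_rot: [0.7, 0.086, 0.704, -0.085]
wrist_force: [-8.6, 2.3, 1.5]
opening: 0.006
```

```bash
python3 -c "
from h import *
st();armang()"
```

```text
t 17.55 tcp_w [ -26.2 -105.2  203.1] F_w [-8.9  0.2  1.5] open 0.01 xax [-0.006  0.002 -1.   ] zax [ 0.971 -0.239 -0.007]
side arm 127 ang -0.042 mid -0.025
pawl 0.63 [ 15.  30. 161.] [[3.0, 17.0, 138.0], [49.0, 39.0, 187.0]]
scene arm 45 ang 0.073 mid 0.056
pawl 0.67 [ 31.  25. 165.] [[12.0, 16.0, 146.0], [54.0, 35.0, 185.0]]
```

The tooth has bitten: motion stopped and the force rose. I'll ramp up to about 15 N and hold.

Emit:
{"api": "carry_out", "payload": {
  "moves": [
    [1.3,-0.3,0,0,0,0],
    [1.4,-0.35,0.2,0,-0.1,0]
  ]
}}

```text
time: 17.95
tool_pos: [0.5272, -0.0062, 0.2065]
eef_rot: [0.698, 0.086, 0.706, -0.085]
wrist_force: [-10.8, 3.7, 1.7]
opening: 0.006
```

Emit:
{"api": "carry_out", "payload": {
  "moves": [
    [1.7,-0.4,0.3,0,-0.1,0],
    [1.7,-0.4,0.3,0,-0.1,0]
  ]
}}

```text
time: 18.15
tool_pos: [0.5275, -0.0063, 0.2061]
eef_rot: [0.697, 0.086, 0.707, -0.084]
wrist_force: [-12.4, 4.1, 1.3]
opening: 0.004
```

Emit:
{"api": "carry_out", "payload": {
  "moves": [
    [2,-0.5,0.4,0,-0.3,0],
    [2,-0.5,0.4,0,-0.3,0]
  ]
}}

```text
time: 18.35
tool_pos: [0.5278, -0.0063, 0.2056]
eef_rot: [0.698, 0.087, 0.706, -0.083]
wrist_force: [-13.6, 4.0, 1.4]
opening: 0.006
```

Emit:
{"api": "carry_out", "payload": {
  "moves": [
    [2,-0.5,0.4,0,-0.3,0],
    [2,-0.5,0.4,0,-0.3,0],
    [2,-0.5,0.4,0,-0.3,0]
  ]
}}

```text
time: 18.65
tool_pos: [0.5278, -0.0063, 0.2049]
eef_rot: [0.699, 0.088, 0.705, -0.082]
wrist_force: [-13.2, 3.9, 1.7]
opening: 0.006
```

```bash
python3 -c "
from h import *
st();armang()"
```

```text
t 18.65 tcp_w [ -25.4 -105.1  200.9] F_w [-13.7   0.6   1.7] open 0.01 xax [-0.008  0.009 -1.   ] zax [ 0.971 -0.238 -0.01 ]
side arm 139 ang -0.036 mid -0.027
pawl 0.83 [ 16.  30. 160.] [[2.0, 17.0, 138.0], [51.0, 39.0, 186.0]]
scene arm 40 ang 0.083 mid 0.067
pawl 0.48 [ 27.  25. 163.] [[-39.0, 14.0, 106.0], [55.0, 43.0, 186.0]]
```

Emit:
{"api": "carry_out", "payload": {
  "moves": [
    [2.1,-0.5,0.5,0,-0.3,0],
    [2.1,-0.5,0.5,0,-0.3,0],
    [2.1,-0.5,0.5,0,-0.3,0],
    [2.1,-0.5,0.5,0,-0.3,0]
  ]
}}

```text
time: 19.25
tool_pos: [0.5278, -0.0062, 0.2041]
eef_rot: [0.7, 0.089, 0.704, -0.08]
wrist_force: [-14.6, 3.8, 1.6]
opening: 0.006
```

Emit:
{"api": "carry_out", "payload": {
  "moves": [
    [1,-0.25,0,0,0,0],
    [0,0,0,0,0,0],
    [-3,0.7,0,0,0,0],
    [-15,3.7,0,0,0,0],
    [-25,6,0,0,0,0],
    [-25,6,10,0,0,0],
    [0,0,40,0,0,0],
    [0,0,20,0,0,0],
    [0,0,0,0,0,0]
  ]
}}

```text
time: 20.15
tool_pos: [0.4593, 0.0101, 0.2762]
eef_rot: [0.702, 0.089, 0.702, -0.081]
wrist_force: [-0.2, -0.9, -1.6]
opening: 0.006
```

```bash
python3 -c "
from h import *
st();armang()
im=grab_frame('side')[0];a=cv2.resize(im[130:300,190:370],(540,510),interpolation=cv2.INTER_CUBIC);cv2.imwrite('pics/j.png',a)"
```

```text
t 20.15 tcp_w [ -95.8 -105.9  272.2] F_w [ 0.  -0.9 -1.6] open 0.01 xax [ 0.     0.012 -1.   ] zax [ 0.971 -0.238 -0.003]
side arm 128 ang -0.05 mid -0.031
pawl 0.75 [ 14.  30. 162.] [[2.0, 18.0, 139.0], [43.0, 40.0, 187.0]]
scene arm 54 ang 0.07 mid 0.023
pawl 0.47 [ 30.  25. 164.] [[10.0, 16.0, 143.0], [55.0, 37.0, 185.0]]
```

View pics/j.png

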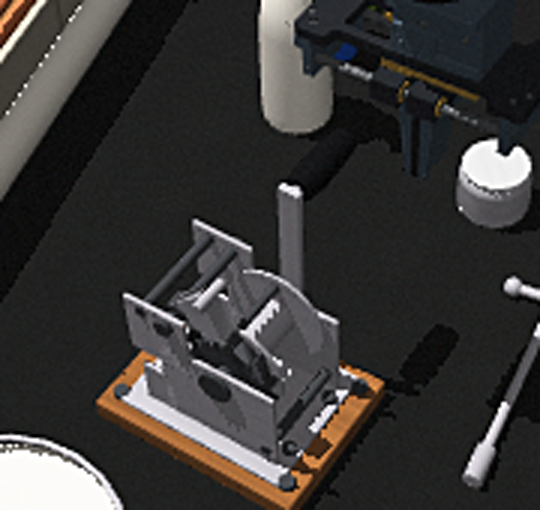

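The crank stands straight up, the pawl is down on the wheel, and the gripper is clear of everything.

```bash
python3 -c "
from h import *
print(workorder.finish_job())"
```

```text
the job is handed in; nothing more can be done
None
```

The winch is set as asked and the job is handed in at about 20 s on the robot's clock. No verdict was reported.

- **Pawl up:** I threw it over clear of the wheel by its thumb peg, and a picture showed it resting over at the back.
- **Winding:** I gripped the crank and wound it backward to about -0.29 rad, roughly half a tooth short of the top, then let go.
- **Pawl down:** I pushed it back by the peg; it dropped onto the wheel.
- **Lean:** I pushed the crank on with closed fingers. Drag stayed around 4 N until the crank stopped near the top. I then raised the push to about 14–15 N (highest reading about 15) and held it there; the crank crept just over 1 mm at most, with none over the last 0.9 s. Then I eased off and backed away.

**Last checks:** with the robot clear, the crank stands upright, the pawl is down, and the wrist force is near zero.

- **Angle readings disagree slightly:** the side camera puts the drum at about -0.03 to -0.05 rad. The scene camera gives +0.02 to +0.07, and has read about 0.1 higher throughout. The finger position at contact agrees with about 0. All are within the stated ±0.1.
- **Not checked directly:** I judged the strap bolt's position from the crank. I did not measure the other objects again at the end; the robot met no unexpected force, and the ones in the last picture looked undisturbed.

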